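# Pack a sprung wax tray and hold the bars pressed

### The job

Pack the two wax bars end to end, lying flat, into the sprung tray: first lay the red bar in front of the steel plate and let go of it, then lay the blue bar behind it. Then push on the blue bar alone so that both bars press the sprung plate in until its orange pointer is in the middle of the green zone, never far into the red (the wax would break), keep it steadily there for at least two seconds, and finish while still holding it like that, so that a colleague can screw on the end stop. Leave the other things on the bench where they are.

Things in the scene. Friction and masses are not known exactly. Their poses are not given: they have to be found in the camera images.
- tray: Long narrow tray fixed to the bench: plywood floor, low aluminium side rails, open above and at its -x end, grey spring housing at the +x end. Origin: underside (bench height), mid width, straight under the front face of the steel plate at rest. z up; +x along the tray, the way the plate is pushed in (roughly world +y); +y the side with the coloured scale (towards the robot).
- tray_floor (a point): Point on the tray floor's upper face, mid width, 100 mm to the tray's -x of the resting plate; axes as the tray's. Floor 6 mm above the bench, from x = -185 to +82 mm of the tray's frame. Channel 50 mm wide between the rails; rails 6 mm thick, tops 7.5 mm above the floor (13.5 over the bench). Two ears, 8 mm high, stick out to y = -51 mm at x = -165 and -10 mm.
- scale (a point): Centre of the green zone of the scale, a shelf at the tray's +y side (tray frame x -4 to 48, y 31 to 49, top 14 mm over the bench); its zones in order along +x: white, green (12 mm), red. Behind it the spring housing: x 49 to 82, y -31 to 31, 36 mm high.
- plate (a joint): How far the sprung steel plate is pushed in, m: 0 at rest, end of travel 0.034; it springs back when let go. 2 N to start and 0.5 N more per mm (6 N at 0.008, 9 N at 0.014, 12 N at 0.020). Its orange pointer stands over the scale: white zone from 0 to 0.008, green zone from 0.008 to 0.020, red beyond.
- plate_face (a point): Centre of the front face of the sprung steel plate (8 mm thick, 44 mm wide, from 7 to 29 mm over the bench), which meets the wax; moves with the plate, axes as the tray's.
- red_bar_mid (a point): Centre of the red (pinkish) wax bar, a solid block 42 mm (its x) x 60 mm (its y) x 22 mm high, about 60 g, lying flat on the bench at the start.
- blue_bar_mid (a point): Centre of the blue wax bar, a solid block 42 mm (its x) x 85 mm (its y) x 22 mm high, about 90 g, lying flat on the bench at the start.
- brush: Bystander: wooden brush with dark bristles, 61 x 154 x 46 mm, lying at the right rear. Origin at the centre of its underside.
- bit_block: Bystander: wooden block with drill bits standing in it, 26 x 70 x 69 mm. Origin at the centre of its underside.
- white_tape: Bystander: roll of white masking tape lying flat, 75 mm across, 19 mm high. Origin at the centre of its underside.
- black_tape: Bystander: roll of black cloth tape lying flat, 92 mm across, 48 mm high, beyond the tray. Origin at the centre of its underside.
- heel_unit_2: Bystander: ski binding heel unit with wire brake arms, 147 x 102 x 40 mm, left of the tray. Origin at the centre of its underside.
- toe_piece_5: Bystander: black and silver ski binding toe piece, 130 x 82 x 55 mm. Origin at the centre of its underside.
- ski_tip (a point): Raised tip of a dark green ski clamped in front of the tray and bars, fixed: an obstacle. The ski is 0.11 m wide; its top lies about 80 mm over the bench, up to 115 mm at the tip. Its edge towards the tray and bars runs from about world (0.50, -0.12) to (0.33, 0.17). A fixed black toolbox, 160 mm high, stands to the right, its front from about (0.58, -0.38) to (0.93, -0.18).
Mind the look-alikes: they are no part of the job. What is shaped like the part that bears red_bar_mid but black or white is not meant.

How it is judged:
By the outcome, as a careful person would: the job done as asked, in the order asked, and still so for the second after the job is handed in, while the arm keeps its last pose, push and grip.
It also fails if it takes over 67 s, if anything falls off the work surface, if the arm or the gripper's body presses on something with over 40 N, if the wrist force passes 120 N, or if a joint passes its speed limit or range.

### The arm

A 6-joint arm with a two-finger parallel gripper is mounted at the origin on a cart in front of the work surface, level with it; the furniture and walls round the work are solid. World frame = base frame: x ahead of the robot, y to its left, z up, the work surface at z = 0. Lengths are in m, angles in rad, forces in N, time in s.
With the tool pointing down it reaches from about 0.275 to 0.75 m from the base axis. Payload 10.2 kg.
Tool frame: the origin (TCP) lies on the centre line of the jaws, within the pads' length; the fingertips stand 8 mm ahead of it and the grasp point (between the pads) lies 11 mm behind it; z points along the fingers, y is the line along which they close (so a half turn about z gives the same grasp; the last joint's range is limited). The gripper opens to 85 mm and grips with 20 to 120 N. Pads are 22 mm wide; open, the fingers measure 114 mm over their backs; the gripper's body (76 mm by 85 mm) begins 54 mm behind the grasp point. The pads swing forward as they close: fully open they stand 13 mm farther back than shut.
Start: joints at [1.075, 0.313, 1.498, -0, 1.331, -0.223], TCP at [0.141, 0.506, 0.203] pointing down, gripper open.
Joint ranges: [-2.94, 2.94], [-0.97, 2.17], [0.19, 2.56], [-1.23, 4.37], [0.02, 3.11], [-2.88, 2.88]. Speed limits (rad/s): [2.39, 2.39, 3.01, 3.14, 3.14, 3.14].

### API

Orientations are given as a rotation vector (axis times angle).
In Python, from workcell import r, camera, recognise, trace, tip_of gives the robot as it stands.
- The arm moves only by the tool play_rows, never from a script. Its argument "increments" is one flat list of numbers, 4 for each row, row after row: the shift along the tool's x, y, z in mm, then the turn about the tool's z in degrees. A call has 1 to 5 rows; each row is the pose to reach, as a shift and turn from the pose commanded when the call began, along the tool's axes at that moment; what a row does not reach only later rows make up. A row lasts 1/8 s, in which the tool goes at most 62.5 mm and 10.7 degrees, less where a joint would pass 70% of its speed; a pose out of reach is approached as far as the arm can. A call with a gripper value outside its range is refused whole. "jaw" is the closure, from 0 (fully open) to 1 (shut), set as the call begins (left out, the last holds). The fingers move at their own pace and stop on an object; "force" is the grip in N (left out, the last holds). Time passes only in rows, so rows that repeat a pose let the fingers close. It gives the time, the measured TCP pose, the force, the opening and the grip force at its end, in the units of the state.
- r.sense(): the state, without advancing time (a new reading comes with each control period).
- camera(name): name is "scene" or "side" or "wrist"; returns a dict with "color" (420x560x3 uint8, red, green, blue), "fx", "fy", "cx", "cy" (pixels), "view" (4x4, takes a point from world to camera coordinates). Camera axes: x right, y down, z forward; pixel columns grow to the right and rows downward; lengths in m; the calibration is good to about 2 mm. A picture is of the moment at which its call begins. There is no depth.
- r.close_job(): hands the job in; it is judged then, once.
Trained networks look in a picture, given as the dict that the camera call returned (one of the last four; its "shot" number tells which), for a name from the list of things; names that differ only in an ending like _2 or _b are one class to them, and where a whole thing is asked for, a point or a joint stands for the part that bears it (a point fixed in the world has none). Each returns a list of dicts, best first, with "conf" (0 to 1); they miss things now and then, are a little off and sometimes report something else, mostly with a low value. They report only what shows in the picture. A call takes as long as a camera call. They do not tell look-alikes from the thing itself.
- recognise(query, picture): "box" ([left, top, width, height] in pixels, round what is visible of it).
- trace(query, picture): "pixels" (420x560 bool, what is visible of it) and "box" ([left, top, width, height] in pixels, round what is visible of it).
- tip_of(query, picture): "pixel" ([column, row] in pixels: a listed point, or the origin of a listed thing).
The state is a dict: "time_s": time; "joint_pos": joint angles; "dq": joint speeds; "joint_efforts": joint torques, N m; "tool_pos": TCP position; "ee_rot": TCP orientation; "force": force on the tool from outside, world axes, zero at the start; "ft_torque": the same for the moment, N m; "gripper_width": finger opening in m; "grip_force": force on a finger pad.
Only numpy, scipy, OpenCV 4.12 (cv2) and the standard library are available. Lean on these libraries where they do the work, as an engineer would, in place of code of your own. Each camera call takes 0.05 s, during which the arm holds its last target. There are 200 camera calls.

## Working session

There is one attempt and no reset: what is moved stays moved. The work goes in short steps, Python scripts to look and compute and a tool call to move; the robot and the scene stay as the last step left them, time stands still between calls to the robot, and variables do not carry over. Pictures are saved under pics/ and viewed, at most 10 in all, crops included, and the job is handed in when it is done.

Besides the shell and the picture viewer there is one more tool, called as a command line: name --argument value ..., lists and objects as JSON in quotes. play_rows: Moves the arm, as the interface text tells. Its arguments: {"type":"object","properties":{"increments":{"type":"array"},"jaw":{"type":"number"},"force":{"type":"number"}},"required":["increments"]}

```bash
mkdir -p pics; cat > h.py <<'E'
import numpy as np, cv2
from workcell import r, camera, recognise, trace, tip_of
from scipy.spatial.transform import Rotation as R
def ray(c,px):
    V=np.array(c["view"]);Rm=V[:3,:3];o=-Rm.T@V[:3,3]
    d=Rm.T@np.array([(px[0]-c["cx"])/c["fx"],(px[1]-c["cy"])/c["fy"],1]);return o,d
def atz(c,px,z):
    o,d=ray(c,px);return o+d*(z-o[2])/d[2]
def proj(c,p):
    V=np.array(c["view"]);q=V[:3,:3]@np.array(p)+V[:3,3];return np.array([c["fx"]*q[0]/q[2]+c["cx"],c["fy"]*q[1]/q[2]+c["cy"]])
def save(c,n): cv2.imwrite("pics/"+n,np.ascontiguousarray(c["color"][:,:,::-1]))
E
python3 - <<'E'
from h import *
np.set_printoptions(precision=4,suppress=True)
s=r.sense();print(s["time_s"],s["tool_pos"],s["ee_rot"],s["gripper_width"])
cs={n:camera(n) for n in("scene","side")}
im=np.hstack([cs[n]["color"] for n in cs])
for n,c in cs.items():
    save(c,n+"0.png")
    for q,z in[("red_bar_mid",.011),("blue_bar_mid",.011),("tray_floor",.006),("plate_face",.018),("scale",.014),("tray",0)]:
        for d in tip_of(q,c)[:4]: print(n,q,round(d["conf"],2),np.round(d["pixel"]),atz(c,d["pixel"],z))
E
```

```text
0.0 [0.1413 0.5053 0.2027] [-0.4271 -3.1119  0.002 ] 0.08519788197665105
scene red_bar_mid 0.76 [387. 314.] [ 0.5134 -0.3223  0.011 ]
scene red_bar_mid 0.61 [371. 286.] [ 0.5596 -0.2287  0.011 ]
scene red_bar_mid 0.43 [228. 238.] [0.397 0.19  0.011]
scene red_bar_mid 0.4 [200. 199.] [0.4489 0.4388 0.011 ]
scene blue_bar_mid 0.52 [330. 255.] [ 0.5708 -0.0644  0.011 ]
scene tray_floor 0.92 [260. 222.] [0.5231 0.2009 0.006 ]
scene plate_face 0.57 [246. 208.] [0.5257 0.281  0.018 ]
scene plate_face 0.29 [201. 199.] [0.4442 0.4263 0.018 ]
scene scale 0.56 [235. 206.] [0.5122 0.3252 0.014 ]
scene tray 0.86 [246. 208.] [0.5415 0.3076 0.    ]
side red_bar_mid 0.77 [222. 239.] [0.3973 0.2108 0.011 ]
side red_bar_mid 0.68 [382. 284.] [ 0.5768 -0.2126  0.011 ]
side red_bar_mid 0.67 [401. 326.] [ 0.5095 -0.313   0.011 ]
side blue_bar_mid 0.74 [335. 254.] [ 0.5717 -0.0613  0.011 ]
side tray_floor 0.94 [255. 219.] [0.5169 0.1948 0.006 ]
side plate_face 0.43 [239. 196.] [0.5425 0.2873 0.018 ]
side scale 0.95 [221. 199.] [0.4986 0.3198 0.014 ]
side tray 0.58 [234. 201.] [0.5279 0.2964 0.    ]
```

```bash
ls pics
```

```text
scene0.png
side0.png
```

View pics/scene0.png

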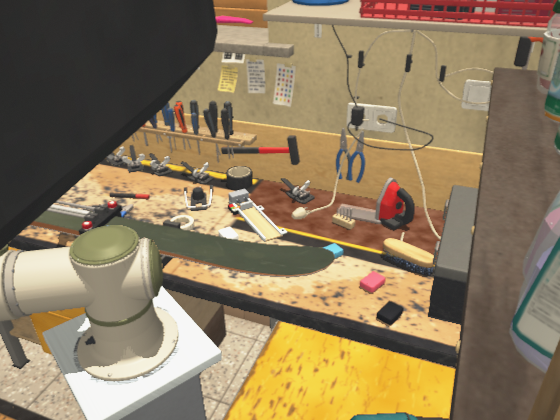

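View pics/side0.png

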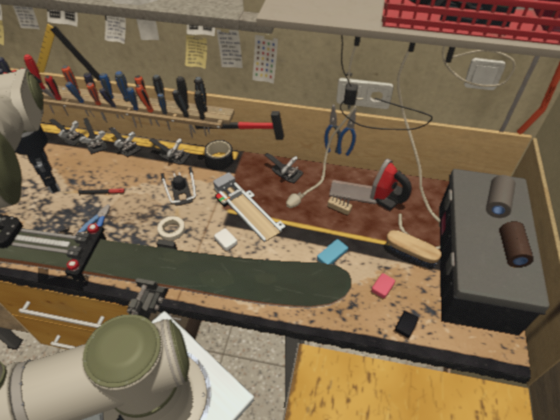

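The side view shows the pink block at (384,286), the black look-alike at (407,323), the white look-alike at (226,239) and the blue bar at (332,251). The tray runs from about (275,235) to (225,190).

Candidates for the red bar in the side view are pink (384,286), black (407,323) and white (226,239). I choose pink.

```bash
cat >> h.py <<'E'
from scipy.optimize import minimize
def silh(c,x,y,a,lx,ly,h,z0=0,S=4):
    ca,sa=np.cos(a),np.sin(a)
    P=[proj(c,[x+ca*i*lx/2-sa*j*ly/2,y+sa*i*lx/2+ca*j*ly/2,z0+k*h]) for i in(-1,1) for j in(-1,1) for k in(0,1)]
    m=np.zeros((420*S,560*S),np.uint8)
    cv2.fillConvexPoly(m,cv2.convexHull(np.round((np.array(P)+.5)*S).astype(np.int32)),1);return m
def fit(views,x,y,ly,z0=0,lx=.042,h=.022,S=4):
    ms=[(c,cv2.resize(m.astype(np.uint8),None,fx=S,fy=S,interpolation=cv2.INTER_LINEAR)>0) for c,m in views]
    def cost(p):
        t=0
        for c,m in ms:
            s=silh(c,p[0]/100,p[1]/100,p[2],lx,ly,h,z0,S)>0
            t+=1-(s&m).sum()/max(1,(s|m).sum())
        return t/len(ms)
    b=min((minimize(cost,[x*100,y*100,a],method="Nelder-Mead",options=dict(initial_simplex=np.array([x*100,y*100,a])+np.array([[0,0,0],[1,0,0],[0,1,0],[0,0,.3]]))) for a in np.arange(0,3.1,.4)),key=lambda o:o.fun)
    return b.x[0]/100,b.x[1]/100,np.degrees(b.x[2])%180,b.fun
def best(q,c,px):
    L=[d for d in trace(q,c) if abs(d["box"][0]+d["box"][2]/2-px[0])<15 and abs(d["box"][1]+d["box"][3]/2-px[1])<15]
    return L[0]["pixels"] if L else None
E
python3 - <<'E'
from h import *
cs={n:camera(n) for n in("scene","side")}
for q,ly,x,y in[("red_bar_mid",.06,.57,-.22),("blue_bar_mid",.085,.571,-.063)]:
    v=[]
    for n,c in cs.items():
        m=best(q,c,proj(c,[x,y,.011]))
        if m is not None: v.append((c,m));print(n,m.sum(),c["color"][m].mean(0),np.round(fit([(c,m)],x,y,ly),3))
    print(q,np.round(fit(v,x,y,ly),3))
c=cs["side"];cr=c["color"][150:350,180:460,::-1]
cv2.imwrite("pics/crop1.png",cv2.resize(np.ascontiguousarray(cr),None,fx=2.8,fy=2.8,interpolation=cv2.INTER_CUBIC))
s=r.sense();M=R.from_rotvec(s["ee_rot"]).as_matrix();print(M)
w=camera("wrist");V=np.array(w["view"]);print(M.T@(-V[:3,:3].T@V[:3,3]-s["tool_pos"]),V[:3,:3]@M,w["fx"])
E
```

```text
scene 312 [229.56730769 114.18910256 126.83974359] [  0.58   -0.215 107.632   0.242]
side 366 [195.45081967  97.6557377  103.2568306 ] [ 0.578 -0.216 99.05   0.132]
red_bar_mid [ 0.578 -0.216 98.513  0.199]
side 417 [104.66906475 155.00719424 166.80815348] [ 5.7200e-01 -5.4000e-02  8.8202e+01  2.0700e-01]
blue_bar_mid [ 5.7200e-01 -5.4000e-02  8.8202e+01  2.0700e-01]
[[-9.63019900e-01  2.69430271e-01 -2.14865606e-05]
 [ 2.69430270e-01  9.63019899e-01  5.53897787e-05]
 [ 3.56156685e-05  4.75523293e-05 -9.99999998e-01]]
[ 0.0726123  -0.0013144  -0.17146632] [[-7.46889655e-04  9.99999429e-01 -7.64832100e-04]
 [-9.58244958e-01 -9.34405279e-04 -2.85947071e-01]
 [-2.85947623e-01  5.19325594e-04  9.58245108e-01]] 298.24946194499256
```

View pics/crop1.png

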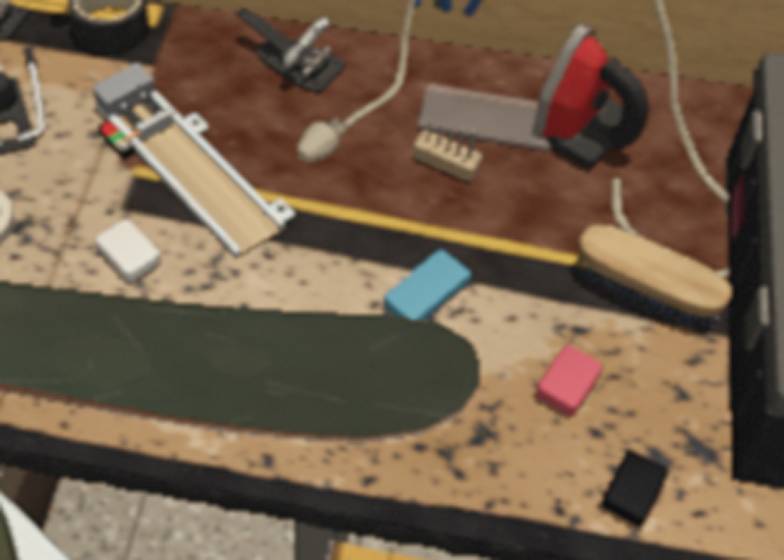

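The crop shows the pink bar at (570,380), clear of everything, and the black look-alike at (636,487). The white block is at (128,250), blue is at (428,286) and the tray is at upper left. The choice of pink holds, so I move over it.

play_rows --increments '[-44,-41,0,-5,-88,-82,0,-10,-132,-123,0,-15,-176,-164,0,-20,-220,-206,0,-24]' --jaw 0 --force 40

```text
time_s: 1.68
tool_pos: [0.2985, 0.2463, 0.2035]
ee_rot: [-0.234, 3.132, 0.0]
force: [1.8, 0.3, 0.0]
gripper_width: 0.0853
grip_force: 0.0
```

play_rows --increments '[-24,-57,0,0,-48,-114,0,0,-72,-171,0,0,-96,-228,0,0,-120,-285,0,0]'

```text
time_s: 2.3
tool_pos: [0.4589, -0.0186, 0.2035]
ee_rot: [-0.228, 3.133, -0.0]
force: [0.9, 0.5, -0.0]
gripper_width: 0.0853
grip_force: 0.0
```

play_rows --increments '[-20,-55,0,0,-40,-110,20,0,-60,-165,40,0,-75,-205,50,0,-75,-205,50,0]'

```text
time_s: 2.92
tool_pos: [0.5621, -0.2106, 0.1515]
ee_rot: [0.225, -3.132, -0.002]
force: [-1.3, 0.2, -0.2]
gripper_width: 0.0854
grip_force: 0.0
```

```bash
cat >> h.py <<'E'
def tool(s,p,a=None):
    """shift (mm) in tool axes to bring TCP to world p; turn (deg) to bring tool y to world angle a (mod 180)"""
    M=R.from_rotvec(s["ee_rot"]).as_matrix();sh=M.T@(np.array(p)-s["tool_pos"])*1000
    t=None
    if a is not None:
        cur=np.degrees(np.arctan2(M[1,1],M[0,1]));t=-((a-cur+90)%180-90)
    return np.round(sh,1),t
E
python3 - <<'E'
from h import *
s=r.sense();print(s["time_s"],s["tool_pos"],np.round(s["joint_pos"],2))
c=camera("wrist");save(c,"w1.png")
for d in trace("red_bar_mid",c)[:3]:
    m=d["pixels"];col=c["color"][m].mean(0);print(d["conf"],d["box"],col.round())
    if col[0]>1.5*col[1]:
        f=fit([(c,m)],.578,-.216,.06,S=2);print(np.round(f,4));print(tool(s,[f[0],f[1],.016],f[2]))
E
```

```text
2.925 [ 0.56211816 -0.21057674  0.15149065] [-0.55  0.52  1.33 -0.    1.29 -2.27]
0.85 [152.2, 106.1, 50.1, 63.5] [53. 50. 50.]
```

View pics/w1.png

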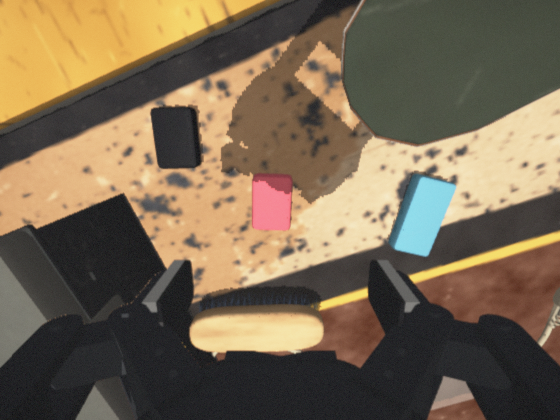

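The wrist picture shows the pink bar at (272,202), blue at (423,214), and the black look-alike at (176,137). The tracer found only the black one, so I use colour masks instead.

```bash
cat >> h.py <<'E'
def cmask(c,col):
    h=cv2.cvtColor(c["color"],cv2.COLOR_RGB2HSV);H=h[...,0].astype(int)
    m=((H>165)|(H<3))&(h[...,1]>100)&(h[...,2]>80) if col=="red" else (H>88)&(H<112)&(h[...,1]>90)&(h[...,2]>60)
    m=cv2.morphologyEx(m.astype(np.uint8),cv2.MORPH_OPEN,np.ones((3,3)))
    n,l,st,_=cv2.connectedComponentsWithStats(m);k=1+st[1:,4].argmax();print(col,st[k]);return l==k
E
python3 - <<'E'
from h import *
c=camera("wrist");s=r.sense()
for col,x,y,ly in[("red",.578,-.216,.06),("blue",.572,-.054,.085)]:
    f=fit([(c,cmask(c,col))],x,y,ly,S=2);print(col,np.round(f,4));print(tool(s,[f[0],f[1],.016],f[2]))
E
```

```text
red [ 250  173   40   56 2120]
red [ 0.5746 -0.2197 94.7605  0.1015]
(array([-10.7, -13.6, 137.6]), np.float64(3.6407565622244533))
blue [ 387  174   65   82 3280]
blue [ 5.66900e-01 -5.64000e-02  8.31142e+01  1.24500e-01]
(array([-27. , 149. , 137.6]), np.float64(15.287012671863778))
```

play_rows --increments '[-10,-13,45,3,-11,-14,80,4,-11,-14,110,4,-11,-14,130,4,-11,-14,137,4]'

```text
time_s: 3.7
tool_pos: [0.5747, -0.2196, 0.0161]
ee_rot: [0.121, -3.139, -0.001]
force: [0.4, -0.5, 0.3]
gripper_width: 0.0852
grip_force: 0.0
```

play_rows --increments '[0,0,0,0,0,0,0,0,0,0,0,0,0,0,0,0,0,0,0,0]' --jaw 1 --force 40

```text
time_s: 4.32
tool_pos: [0.575, -0.2208, 0.0164]
ee_rot: [-0.12, 3.139, -0.0]
force: [-0.5, 0.1, 0.9]
gripper_width: 0.0003
grip_force: 0.0
```

```bash
python3 - <<'E'
from h import *
c=camera("wrist");save(c,"w2.png");s=r.sense();print(s["tool_pos"],s["gripper_width"])
print(proj(c,s["tool_pos"]))
cmask(c,"red")
E
```

```text
[ 0.57500288 -0.22073976  0.01636502] -7.952295602969373e-05
[282.28821996 242.5457308 ]
red [ 249  192   70   92 4404]
```

View pics/w2.png

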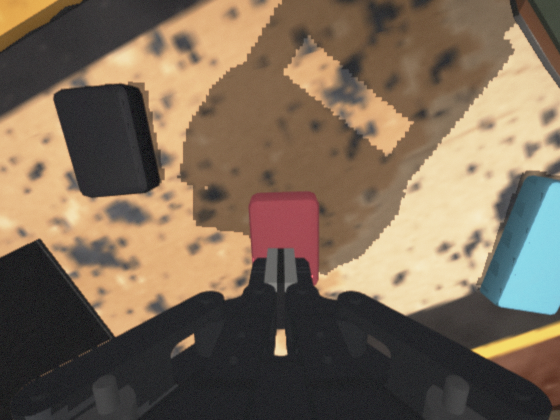

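```bash
python3 - <<'E'
from h import *
c=camera("wrist");s=r.sense()
for p in[(250,194),(317,194),(318,275)]:print(atz(c,p,.022).round(4))
print("bar pred corners",[proj(c,[.5746+i*.03,-.2197+j*.021,.022]).round() for i in(-1,1) for j in(-1,1)])
M=R.from_rotvec(s["ee_rot"]).as_matrix()
print("fingertip px",proj(c,s["tool_pos"]+M@[0,0,.008]),"pad edges",[proj(c,s["tool_pos"]+M@[i,0,.008]).round() for i in(-.011,.011)])
S=camera("side");m=cmask(S,"red");print(fit([(S,m)],.578,-.216,.06))
cv2.imwrite("pics/s2.png",cv2.resize(np.ascontiguousarray(S["color"][200:340,300:480,::-1]),None,fx=4,fy=4,interpolation=cv2.INTER_CUBIC))
print(s["joint_pos"],s["force"])
E
```

```text
[ 0.5441 -0.2417  0.022 ]
[ 0.5412 -0.2035  0.022 ]
[ 0.5926 -0.1971  0.022 ]
bar pred corners [array([252., 195.]), array([325., 200.]), array([247., 287.]), array([313., 292.])]
fingertip px [282.19989774 237.68596366] pad edges [array([282., 253.]), array([282., 222.])]
red [ 384    0  176   44 4937]
(np.float64(0.578), np.float64(-0.21600000000000003), np.float64(0.0), np.float64(1.0))
[-5.56507921e-01  7.01563575e-01  1.40644400e+00  1.13828081e-05
  1.03359429e+00 -2.20353414e+00] [ 0.2509641  -0.58425406  1.10366444]
```

View pics/s2.png

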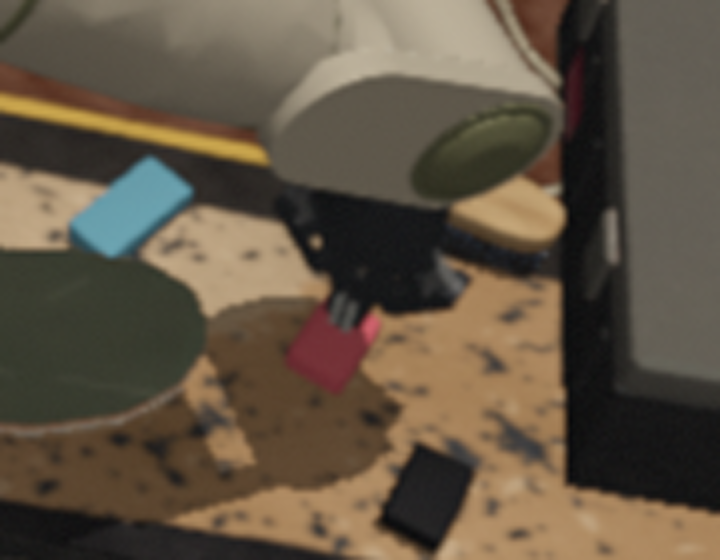

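The wrist view shows the shut tips at (282,248) apparently on top of the bar, and the side crop shows the tips at (345,328). I triangulate where the tips really are.

```bash
python3 - <<'E'
from h import *
w=camera("wrist");S=camera("side")
o1,d1=ray(w,(282,248));o2,d2=ray(S,(386.2,281.5))
A=np.c_[d1,-d2];t=np.linalg.lstsq(A,o2-o1,rcond=None)[0];print("tip",o1+t[0]*d1,o2+t[1]*d2)
print("TCP in side crop",(proj(S,r.sense()["tool_pos"])-[300,200])*4)
P={"top":[(314,308),(290,352),(338,392),(376,342)]}
for p in P["top"]: print(atz(S,(300+p[0]/4,200+p[1]/4),.022).round(3))
E
```

```text
tip [ 0.56285739 -0.22205328  0.05168399] [ 0.56534075 -0.22472349  0.0526814 ]
TCP in side crop [338.19120432 342.04275163]
[ 0.583 -0.196  0.022]
[ 0.545 -0.203  0.022]
[ 0.541 -0.242  0.022]
[ 0.588 -0.24   0.022]
```

Bar width and triangulation both suggest the tool is about 15 mm higher than reported relative to the bench. I go up, open, and fit height as a free parameter.

play_rows --increments '[10,0,-25,0,20,0,-55,0,20,0,-60,0,20,0,-60,0,20,0,-60,0]' --jaw 0

```text
time_s: 5.2
tool_pos: [0.5548, -0.2219, 0.075]
ee_rot: [0.12, -3.138, -0.002]
force: [-0.2, 0.5, -0.7]
gripper_width: 0.0852
grip_force: 0.0
```

```bash
python3 - <<'E'
from h import *
w=camera("wrist");s=r.sense();print(s["tool_pos"],s["joint_pos"],s["gripper_width"])
R0=cmask(w,"red");B=cmask(w,"blue")
np.save("R0.npy",R0)
for z0 in(-.03,-.02,-.01,0,.01):
    print(z0,np.round(fit([(w,R0)],.575,-.22,.06,z0=z0,S=2),4))
save(w,"w3.png")
E
```

```text
[ 0.55479231 -0.22191831  0.07507484] [-5.76399136e-01  5.92438382e-01  1.42546515e+00  1.31644484e-05
  1.12558679e+00 -2.22359663e+00] 0.08512070547237423
red [ 257  200   52   72 3522]
blue [ 434  189   90  103 5935]
-0.03 [ 0.5861 -0.2188 97.1197  0.1011]
-0.02 [ 5.82600e-01 -2.18700e-01  9.61819e+01  3.67000e-02]
-0.01 [ 5.79300e-01 -2.19300e-01  9.58094e+01  3.79000e-02]
0 [ 0.5766 -0.2197 94.4206  0.1082]
0.01 [ 0.5733 -0.2199 93.9127  0.1836]
```

View pics/w3.png

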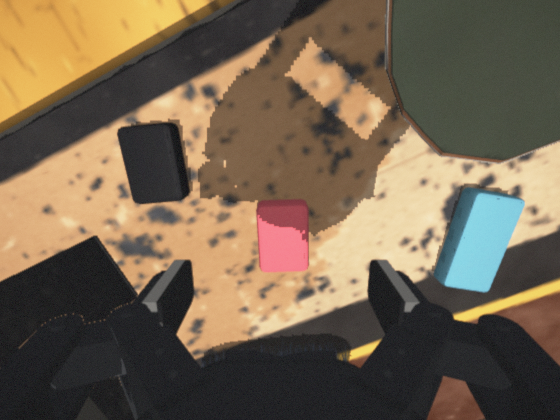

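The wrist view shows the red bar at (283,236) midway between the fingers, undisturbed. The height fit puts the bench about 15 mm below the reported zero, with the bar at (0.581, -0.219). I descend to a reported z of 2 mm while watching the force.

play_rows --increments '[-15,1,20,-1,-26,1,40,-1.5,-26,1,55,-1.5,-26,1,65,-1.5,-26,1,71,-1.5]'

```text
time_s: 5.88
tool_pos: [0.5806, -0.2193, 0.0049]
ee_rot: [0.16, -3.137, -0.0]
force: [-0.1, 0.3, 0.3]
gripper_width: 0.0854
grip_force: 0.0
```

play_rows --increments '[0,0,1,0,0,0,2,0,0,0,2,0,0,0,2,0,0,0,2,0]' --jaw 1 --force 40

```text
time_s: 6.5
tool_pos: [0.581, -0.2193, 0.0035]
ee_rot: [-0.161, 3.137, -0.0]
force: [0.6, -0.4, 0.1]
gripper_width: 0.0002
grip_force: 0.0
```

```bash
python3 - <<'E'
from h import *
w=camera("wrist");s=r.sense();print(s["tool_pos"],s["joint_pos"],s["joint_efforts"],s["gripper_width"])
m=cmask(w,"red");S=camera("side");sc=camera("scene")
a=cv2.resize(np.ascontiguousarray(w["color"][100:400,130:430,::-1]),(420,420))
T=proj(S,[.58,-.22,.03]).astype(int);b=cv2.resize(np.ascontiguousarray(S["color"][T[1]-30:T[1]+30,T[0]-25:T[0]+25,::-1]),(350,420),interpolation=cv2.INTER_CUBIC)
cv2.imwrite("pics/c4.png",np.hstack([a,b]));print(T,proj(S,s["tool_pos"]),proj(w,s["tool_pos"]))
E
```

```text
[ 0.58094215 -0.21926256  0.00339782] [-5.49287589e-01  7.28584335e-01  1.39553374e+00 -4.22305042e-05
  1.01733679e+00 -2.22256751e+00] [-3.12209326e-03 -5.48732078e+01 -2.19200385e+01 -4.50785083e-04
 -6.03718240e-05 -4.93485103e-06] 4.804116253633676e-05
red [ 245  187   77   99 5231]
[386 281] [384.51360508 286.24927216] [282.2881129  242.62826377]
```

View pics/c4.png

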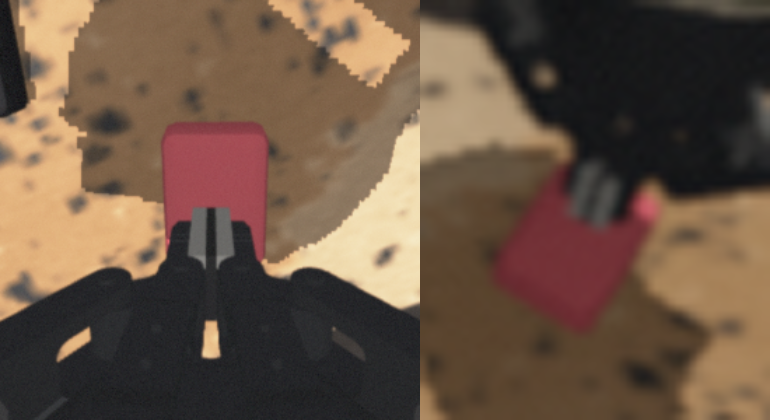

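The close view shows the shut pads ending at crop (210,208), above the bar's top face and centred over it. Triangulation puts the tips about 35 mm behind where the nominal geometry places them. I open, go lower and try again.

play_rows --increments '[0,0,0,0,0,0,0,0,0,0,5,0,0,0,14,0,0,0,22,0]' --jaw 0

```text
time_s: 7.28
tool_pos: [0.5807, -0.2191, -0.0196]
ee_rot: [0.161, -3.137, -0.001]
force: [-0.1, -0.1, -0.7]
gripper_width: 0.0856
grip_force: 0.0
```

play_rows --increments '[0,0,1,0,0,0,2,0,0,0,2,0,0,0,2,0,0,0,2,0]' --jaw 1 --force 40

```text
time_s: 7.9
tool_pos: [0.5811, -0.2194, -0.0204]
ee_rot: [-0.161, 3.137, -0.001]
force: [0.8, -0.3, 0.7]
gripper_width: 0.0411
grip_force: 42.2
```

The grip is good at 41 mm. I lift and carry the bar to a hover beside the tray, turning on the way.

play_rows --increments '[0,0,-15,0,0,0,-60,0,0,0,-115,0,10,40,-125,10,15,95,-125,20]'

```text
time_s: 8.52
tool_pos: [0.5563, -0.1262, 0.1064]
ee_rot: [0.398, 3.113, -0.002]
force: [1.4, 0.1, -0.1]
gripper_width: 0.0411
grip_force: 42.0
```

```bash
python3 - <<'E'
from h import *
s=r.sense();print(s["tool_pos"],s["gripper_width"],s["grip_force"]);print(tool(s,[.47,.25,.105]))
E
```

```text
[ 0.55629788 -0.12621655  0.10636703] 0.041084001853628635 41.981109380722046
(array([178.2, 342.4,   0.6]), None)
```

play_rows --increments '[22,43,0,10,45,86,0,20,67,129,0,31,90,172,0,41,112,215,0,52]'

```text
time_s: 9.15
tool_pos: [0.4999, 0.1102, 0.1053]
ee_rot: [1.711, 2.634, 0.001]
force: [1.1, -0.6, -0.0]
gripper_width: 0.041
grip_force: 41.9
```

```bash
python3 - <<'E'
from h import *
s=r.sense();print(s["tool_pos"],s["gripper_width"],s["grip_force"]);print(tool(s,[.47,.25,.105],-8))
E
```

```text
[0.49991605 0.11016243 0.10531577] 0.0410468802316739 41.94230854511261
(array([139.9,  29.5,   0.3]), np.float64(31.985322522290524))
```

play_rows --increments '[40,8,0,10,80,16,0,20,120,25,0,30,140,30,0,32,140,30,0,32]'

```text
time_s: 9.78
tool_pos: [0.4697, 0.2496, 0.105]
ee_rot: [2.362, 2.071, 0.001]
force: [-0.0, -0.3, -0.0]
gripper_width: 0.0406
grip_force: 42.0
```

```bash
python3 - <<'E'
from h import *
s=r.sense();print(s["tool_pos"],s["joint_pos"])
c=camera("wrist");save(c,"w5.png")
for q,z in[("tray_floor",.006),("plate_face",.018),("scale",.014),("tray",0)]:
    for d in tip_of(q,c)[:2]: print(q,round(d["conf"],2),np.round(d["pixel"],1),atz(c,d["pixel"],z).round(4),atz(c,d["pixel"],z-.015).round(4))
E
```

```text
[0.46971498 0.24957144 0.1050231 ] [2.67952558e-01 4.24744309e-01 1.61037437e+00 1.92051757e-05
 1.10571904e+00 3.99423068e-01]
tray_floor 0.97 [337.4 251.1] [0.5187 0.1901 0.006 ] [ 0.5209  0.1829 -0.009 ]
plate_face 0.82 [351.2 146.2] [0.5362 0.2914 0.018 ] [0.5395 0.2898 0.003 ]
plate_face 0.21 [526.6 353.9] [0.7062 0.0512 0.018 ] [0.7193 0.0356 0.003 ]
scale 0.88 [307.2 119.2] [0.5017 0.3182 0.014 ] [ 0.503   0.3181 -0.001 ]
tray 0.6 [348.3 139.6] [0.5379 0.2956 0.    ] [ 0.5411  0.2943 -0.015 ]
```

View pics/w5.png

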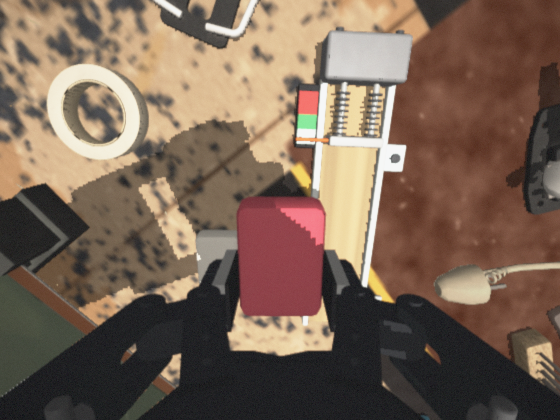

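The wrist view shows the held bar at (281,255). The tray has its left rail from (326,85) to (314,200), right rail from (392,85) to (367,285), plate at (355,142), scale at (307,115) and housing at (367,57). I now fit the rails.

```bash
python3 - <<'E'
from h import *
c=camera("wrist");im=c["color"]
h=cv2.cvtColor(im,cv2.COLOR_RGB2HSV);w=(h[...,1]<60)&(h[...,2]>165)
L=[];Rr=[]
for row in range(172,280,4):
    k=np.where(w[row,328:420])[0]
    if len(k): Rr.append((328+k.max()+.5,row))
    if row<197:
        k=np.where(w[row,300:340])[0]
        if len(k): L.append((300+k.min()-.5,row))
for row in range(95,135,4):
    k=np.where(w[row,380:420])[0]
    if len(k): Rr.append((380+k.max()+.5,row))
print(L);print(Rr)
for z0 in(0,-.015):
    out=[]
    for P in(L,Rr):
        Q=np.array([atz(c,p,.0135+z0)[:2] for p in P])
        vx,vy,x0,y0=cv2.fitLine(Q.astype(np.float32),cv2.DIST_HUBER,0,.001,.001).ravel()
        if vy<0: vx,vy=-vx,-vy
        out.append((np.degrees(np.arctan2(vy,vx)),vx,vy,x0,y0))
    a,b=out;n=np.array([b[2],-b[1]]);print(z0,a[0],b[0],"sep",n@(np.array(b[3:])-a[3:]),"right pt",b[3:])
    print("plate face/pointer y",atz(c,(353,143),.018+z0))
E
```

```text
[(np.float64(312.5), 172), (np.float64(311.5), 176), (np.float64(311.5), 180), (np.float64(311.5), 184), (np.float64(311.5), 188)]
[(np.float64(382.5), 172), (np.float64(381.5), 176), (np.float64(381.5), 180), (np.float64(380.5), 184), (np.float64(380.5), 188), (np.float64(379.5), 192), (np.float64(378.5), 196), (np.float64(378.5), 200), (np.float64(377.5), 204), (np.float64(377.5), 208), (np.float64(376.5), 212), (np.float64(376.5), 216), (np.float64(375.5), 220), (np.float64(375.5), 224), (np.float64(374.5), 228), (np.float64(374.5), 232), (np.float64(373.5), 236), (np.float64(372.5), 240), (np.float64(372.5), 244), (np.float64(371.5), 248), (np.float64(371.5), 252), (np.float64(370.5), 256), (np.float64(370.5), 260), (np.float64(369.5), 264), (np.float64(368.5), 268), (np.float64(368.5), 272), (np.float64(367.5), 276), (np.float64(393.5), 95), (np.float64(392.5), 99), (np.float64(391.5), 103), (np.float64(391.5), 107), (np.float64(390.5), 111), (np.float64(390.5), 115), (np.float64(389.5), 119), (np.float64(389.5), 123), (np.float64(388.5), 127), (np.float64(388.5), 131)]
0 81.16037 79.88805 sep 0.062011737 right pt (np.float32(0.5595257), np.float32(0.24025862))
plate face/pointer y [0.53842768 0.29194184 0.018     ]
-0.015 81.157845 79.88802 sep 0.0655555 right pt (np.float32(0.56407106), np.float32(0.23577501))
plate face/pointer y [0.54182557 0.29038498 0.003     ]
```

```bash
python3 - <<'E'
from h import *
c=camera("wrist");s=r.sense();m=cmask(c,"red")
h=cv2.convexHull(np.argwhere(m)[:,::-1].astype(np.int32));k=np.zeros((420,560),np.uint8);cv2.fillConvexPoly(k,h,1)
for z0 in(.1254,.115,.105,.095):
    f=fit([(c,k>0)],s["tool_pos"][0],s["tool_pos"][1],.06,z0=z0,S=2);print(z0,np.round(f,4),tool(s,[f[0],f[1],z0],f[2]))
print("move",tool(s,[.5312,.2595,.06],-10.1))
E
```

```text
red [ 237  197   88  119 9851]
0.1254 [4.708000e-01 2.512000e-01 1.721137e+02 1.030000e-01] (array([  3.3,   0.1, -21. ]), np.float64(0.17481220439270828))
0.115 [4.703000e-01 2.485000e-01 1.718558e+02 3.520000e-02] (array([  0.5,  -0.1, -10.6]), np.float64(0.4326695711091588))
0.105 [4.697000e-01 2.458000e-01 1.714269e+02 1.383000e-01] (array([-2.2, -0.3, -0.6]), np.float64(0.8616183905526213))
0.095 [  0.4695   0.2431 173.3245   0.2355] (array([-5. , -0.1,  9.4]), np.float64(-1.035976677770691))
move (array([19.6, 58.8, 44.4]), np.float64(2.388483860523152))
```

play_rows --increments '[8,30,0,2,17,59,10,2.4,17,59,40,2.4,17,59,70,2.4,17,59,85,2.4]'

```text
time_s: 10.75
tool_pos: [0.5303, 0.257, 0.0178]
ee_rot: [-2.408, -2.017, 0.003]
force: [-0.6, 0.0, -0.6]
gripper_width: 0.0409
grip_force: 42.0
```

```bash
python3 - <<'E'
from h import *
c=camera("wrist");s=r.sense();print(s["tool_pos"],s["force"])
m=cmask(c,"red")
h=cv2.convexHull(np.argwhere(m)[:,::-1].astype(np.int32));k=np.zeros((420,560),np.uint8);cv2.fillConvexPoly(k,h,1)
f=fit([(c,k>0)],s["tool_pos"][0],s["tool_pos"][1],.06,z0=s["tool_pos"][2]+.012,S=2)
t=np.array([.1754,.9845]);n=np.array([-t[1],t[0]])
print(f);d=np.array(f[:2])-[.5373,.2921];print("bar in tray x,y",d@t,d@n)
for q in("plate_face","tray_floor"):
    for e in tip_of(q,c)[:1]: d=atz(c,e["pixel"],.018 if q[0]=="p" else .006)[:2]-[.5373,.2921];print(q,e["conf"],d@t,d@n)
w=cv2.cvtColor(c["color"],cv2.COLOR_RGB2HSV);w=(w[...,1]<60)&(w[...,2]>150)
for row in(150,160,170,180,190):
    k=np.where(w[row,150:420])[0]+150
    if len(k):
        for e in(k.min()-.5,k.max()+.5): d=atz(c,(e,row),.0135)[:2]-[.5373,.2921];print(row,e,(d@t).round(4),(d@n).round(4))
save(c,"w6.png")
E
```

```text
[0.52973145 0.25694136 0.01668349] [-1.12379132  0.06175163 -2.15620525]
red [ 237  197   88  119 9787]
(np.float64(0.5302770662762111), np.float64(0.2575788029850522), np.float64(169.75754121976937), np.float64(0.033429942034779114))
bar in tray x,y -0.03521794103636871 0.0008590602946483498
plate_face 0.79 2.578261498431379e-05 -0.0007851406362550414
tray_floor 0.75 -0.10333649363096205 -0.000546488730479403
150 228.5 0.0191 0.0308
150 334.5 0.0191 -0.0307
160 229.5 0.0134 0.0305
160 334.5 0.0133 -0.031
170 200.5 0.0075 0.048
170 333.5 0.0075 -0.0307
180 260.5 0.0015 0.0126
180 362.5 0.0014 -0.0484
190 230.5 -0.0047 0.0308
190 362.5 -0.0047 -0.0488
```

View pics/w6.png

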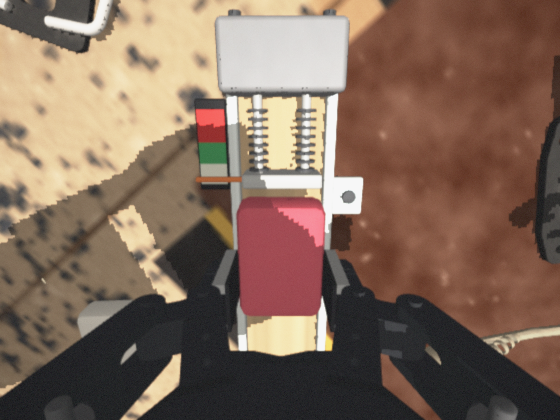

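The bar at (281,255) is centred between the rails, about 5 mm before the plate. I lower it.

play_rows --increments '[0,0,8,0,0,0,14,0,0,0,18,0,0,0,19,0,0,0,19,0]'

```text
time_s: 11.52
tool_pos: [0.5306, 0.2574, 0.0001]
ee_rot: [-2.408, -2.018, 0.001]
force: [-0.7, -2.6, -1.8]
gripper_width: 0.0412
grip_force: 42.3
```

play_rows --increments '[0,0,1,0,0,0,2,0,0,0,2,0]'

```text
time_s: 11.9
tool_pos: [0.5309, 0.2576, -0.0017]
ee_rot: [2.408, 2.018, 0.0]
force: [-0.3, -2.1, -1.7]
gripper_width: 0.0409
grip_force: 42.4
```

play_rows --increments '[-1,0,1,0,-2,0,2,0,-2,0,3,0,-2,0,3,0]'

```text
time_s: 12.4
tool_pos: [0.5304, 0.2557, -0.0048]
ee_rot: [-2.408, -2.018, 0.0]
force: [0.3, -0.9, -0.6]
gripper_width: 0.041
grip_force: 42.3
```

play_rows --increments '[0,0,1,0,0,0,2,0,0,0,2,0]'

```text
time_s: 12.78
tool_pos: [0.5304, 0.2556, -0.0068]
ee_rot: [-2.408, -2.018, 0.0]
force: [-0.3, 0.1, -0.6]
gripper_width: 0.0409
grip_force: 42.3
```

play_rows --increments '[0,0,1,0,0,0,2,0,0,0,3,0,0,0,3,0]'

```text
time_s: 13.28
tool_pos: [0.5304, 0.2556, -0.0098]
ee_rot: [-2.408, -2.018, 0.0]
force: [0.3, -0.3, -1.4]
gripper_width: 0.0407
grip_force: 42.3
```

play_rows --increments '[0,0,1,0,0,0,2,0,0,0,2,0]'

```text
time_s: 13.65
tool_pos: [0.5303, 0.2556, -0.0118]
ee_rot: [-2.408, -2.018, 0.0]
force: [-0.2, 0.5, 0.0]
gripper_width: 0.041
grip_force: 42.3
```

play_rows --increments '[0,0,1,0,0,0,1.5,0,0,0,1.5,0]'

```text
time_s: 14.02
tool_pos: [0.5304, 0.2556, -0.0132]
ee_rot: [-2.408, -2.018, 0.0]
force: [-0.1, 1.2, -0.9]
gripper_width: 0.0408
grip_force: 42.3
```

play_rows --increments '[0,0,0.5,0,0,0,1,0,0,0,1,0]'

```text
time_s: 14.4
tool_pos: [0.5305, 0.2557, -0.014]
ee_rot: [2.408, 2.018, 0.0]
force: [-0.6, 0.3, 3.1]
gripper_width: 0.0409
grip_force: 42.7
```

Contact is at the expected height. I release and rise.

play_rows --increments '[0,0,0,0,0,0,0,0,0,0,0,0,0,0,-40,0,0,0,-100,0]' --jaw 0

```text
time_s: 15.02
tool_pos: [0.5294, 0.2553, 0.0856]
ee_rot: [-2.407, -2.017, 0.005]
force: [1.2, 0.2, -0.0]
gripper_width: 0.0852
grip_force: 0.0
```

```bash
python3 - <<'E'
from h import *
c=camera("wrist");s=r.sense();print(s["tool_pos"],s["joint_pos"])
t=np.array([.1754,.9845]);n=np.array([-t[1],t[0]])
for z0 in(.006,-.004):
  f=fit([(c,cmask(c,"red"))],.531,.257,.06,z0=z0,S=2);d=np.array(f[:2])-[.5373,.2921];print(np.round(f,4),"red in tray",d@t,d@n)
print(tool(s,[.567,-.056,.10],83))
print(tool(s,[.567,-.056,.10],-97))
E
```

```text
[0.53354639 0.25654093 0.09512937] [ 2.50460023e-01  5.51039900e-01  1.43724284e+00 -1.09446944e-05
  1.14222566e+00  4.25919417e-01]
red [ 256  168   52   71 3538]
[5.306000e-01 2.588000e-01 1.694214e+02 1.229000e-01] red in tray -0.03394256588541207 0.0008037571953475953
red [ 256  168   52   71 3538]
[5.304000e-01 2.569000e-01 1.699452e+02 5.710000e-02] red in tray -0.03590792069221456 0.0005792813801625475
(array([-301.9,   87.5,   -5.4]), np.float64(86.94585246682698))
(array([-301.9,   87.5,   -5.4]), np.float64(86.94585246682696))
```

play_rows --increments '[-50,0,-5,10,-100,10,-5,20,-150,25,-5,31,-200,45,-5,41,-245,65,-5,52]'

```text
time_s: 15.7
tool_pos: [0.5518, 0.0011, 0.0909]
ee_rot: [3.049, 0.755, 0.001]
force: [0.4, 0.2, -0.6]
gripper_width: 0.0853
grip_force: 0.0
```

```bash
python3 - <<'E'
from h import *
s=r.sense();print(s["tool_pos"]);print(tool(s,[.567,-.056,.10],-97))
E
```

```text
[0.55181705 0.00113288 0.09087347]
(array([-13.2,  57.6,  -9.1]), np.float64(34.81604094593976))
```

play_rows --increments '[-4,20,-5,10,-8,40,-9,20,-12,58,-9,30,-13,58,-9,35,-13,58,-9,35]'

```text
time_s: 16.32
tool_pos: [0.5675, -0.0544, 0.0996]
ee_rot: [-3.136, 0.186, 0.0]
force: [-0.2, 0.5, 0.5]
gripper_width: 0.085
grip_force: 0.0
```

```bash
python3 - <<'E'
from h import *
c=camera("wrist");s=r.sense();print(s["tool_pos"])
m=cmask(c,"blue")
for z0 in(0,-.007,-.015):
    f=fit([(c,m)],.567,-.056,.085,z0=z0,S=2);print(z0,np.round(f,4));print(tool(s,[f[0],f[1],-.0204],f[2]))
E
```

```text
[ 0.56747322 -0.05418535  0.09967226]
blue [ 256  157   49   94 4300]
0 [ 5.66800e-01 -5.57000e-02  8.49826e+01  9.14000e-02]
(array([ -0.4,   1.6, 120.1]), np.float64(-1.6853457524267128))
-0.007 [ 5.65300e-01 -5.55000e-02  8.46276e+01  3.81000e-02]
(array([ -2. ,   1.5, 120.1]), np.float64(-1.3303090458613838))
-0.015 [ 5.63600e-01 -5.57000e-02  8.46722e+01  2.45000e-02]
(array([ -3.7,   1.9, 120.1]), np.float64(-1.3749305186186689))
```

play_rows --increments '[-1,1.5,45,-1.4,-1.5,1.5,80,-1.4,-1.5,1.5,105,-1.4,-1.5,1.5,117,-1.4,-1.5,1.5,120,-1.4]'

```text
time_s: 17.0
tool_pos: [0.5659, -0.0554, -0.0203]
ee_rot: [-3.138, 0.147, 0.0]
force: [-0.6, 0.0, 0.2]
gripper_width: 0.0853
grip_force: 0.0
```

play_rows --increments '[0,0,0,0,0,0,0,0,0,0,0,0,0,0,0,0,0,0,-10,0]' --jaw 1 --force 40

```text
time_s: 17.62
tool_pos: [0.5654, -0.0554, -0.0103]
ee_rot: [-3.138, 0.148, 0.002]
force: [0.0, 0.1, -0.1]
gripper_width: 0.0409
grip_force: 40.6
```

play_rows --increments '[0,0,-50,0,0,0,-95,-10,-10,-30,-95,-20,-20,-70,-95,-31,-35,-115,-95,-41]'

```text
time_s: 18.25
tool_pos: [0.5416, 0.0631, 0.0853]
ee_rot: [2.989, 0.968, 0.001]
force: [0.1, -0.5, -1.3]
gripper_width: 0.0411
grip_force: 40.9
```

```bash
python3 - <<'E'
from h import *
s=r.sense();print(s["tool_pos"]);print(tool(s,[.5176,.1818,.085],-10.1))
E
```

```text
[0.54162245 0.06314087 0.08530937]
(array([  50.1, -110.2,    0.3]), np.float64(-44.018568928367614))
```

play_rows --increments '[10,-25,0,-10,20,-50,0,-20,35,-80,0,-30,50,-110,0,-40,50,-110,0,-44]'

```text
time_s: 18.88
tool_pos: [0.5178, 0.1827, 0.0852]
ee_rot: [-2.407, -2.018, -0.0]
force: [0.7, -0.3, -0.4]
gripper_width: 0.041
grip_force: 40.9
```

```bash
cat >> h.py <<'E'
t=np.array([.1754,.9845]);n=np.array([-t[1],t[0]]);O=np.array([.5373,.2921])
def hull(m):
    h=cv2.convexHull(np.argwhere(m)[:,::-1].astype(np.int32));k=np.zeros((420,560),np.uint8);cv2.fillConvexPoly(k,h,1);return k>0
E
python3 - <<'E'
from h import *
c=camera("wrist");s=r.sense();print(s["tool_pos"])
for dz in(.0204,.014):
    f=fit([(c,hull(cmask(c,"blue")))],s["tool_pos"][0],s["tool_pos"][1],.085,z0=s["tool_pos"][2]+dz,S=2);d=np.array(f[:2])-O;print(np.round(f,4),"blue",d@t,d@n)
for z0 in(.006,-.004):
    f=fit([(c,cmask(c,"red"))],.531,.257,.06,z0=z0,S=2);d=np.array(f[:2])-O;print(np.round(f,4),"red",d@t,d@n)
d=s["tool_pos"][:2]-O;print("tcp",d@t,d@n);print(tool(s,[*(O-.112*t),.03],-10.1))
E
```

```text
[0.51809739 0.18178166 0.08517807]
blue [  236   183    89   160 13203]
[5.177000e-01 1.811000e-01 1.700148e+02 8.720000e-02] blue -0.11271983570407795 -0.00019089842589080464
blue [  236   183    89   160 13203]
[5.172000e-01 1.799000e-01 1.702573e+02 2.100000e-02] blue -0.11396700355878402 7.810306715481686e-05
red [ 252   65   57   85 4676]
[5.310000e-01 2.607000e-01 1.696233e+02 8.000000e-02] red -0.03205756885575044 0.0006472060393074308
red [ 252   65   57   85 4676]
[5.314000e-01 2.618000e-01 1.698663e+02 2.210000e-02] red -0.030836257226440587 0.0005456778485614938
tcp -0.11197653973032254 -0.00044487157237408373
(array([-0. , -0.4, 55.2]), np.float64(0.09042810200719487))
```

play_rows --increments '[0,0,30,0,0,0,60,0,0,0,80,0,0,0,90,0,0,0,95,0]'

```text
time_s: 19.55
tool_pos: [0.5187, 0.1807, -0.0101]
ee_rot: [2.414, 2.01, 0.0]
force: [0.6, 0.3, -0.4]
gripper_width: 0.0411
grip_force: 41.0
```

play_rows --increments '[0,0,1,0,0,0,2,0,0,0,3,0,0,0,3,0]'

```text
time_s: 20.05
tool_pos: [0.5186, 0.1808, -0.0131]
ee_rot: [2.414, 2.011, 0.0]
force: [-0.3, -0.3, -0.5]
gripper_width: 0.0411
grip_force: 41.0
```

play_rows --increments '[0,0,0.5,0,0,0,1,0,0,0,1,0]'

```text
time_s: 20.42
tool_pos: [0.5186, 0.1808, -0.0133]
ee_rot: [2.414, 2.011, 0.0]
force: [-4.5, -1.4, 8.6]
gripper_width: 0.041
grip_force: 42.0
```

play_rows --increments '[0,0,0,0,0,0,0,0,0,0,0,0,0,0,-30,0,0,0,-60,0]' --jaw 0

```text
time_s: 21.05
tool_pos: [0.5183, 0.1807, 0.0463]
ee_rot: [-2.414, -2.01, 0.001]
force: [0.1, 0.2, -0.1]
gripper_width: 0.0853
grip_force: 0.0
```

play_rows --increments '[-40,0,-10,0,-72,0,-10,0,-72,0,-10,0,-72,0,-10,0,-72,0,-10,0]' --jaw 1

```text
time_s: 21.68
tool_pos: [0.5055, 0.1107, 0.0556]
ee_rot: [-2.413, -2.012, 0.0]
force: [-0.5, -0.8, -0.5]
gripper_width: -0.0002
grip_force: 0.0
```

```bash
python3 - <<'E'
from h import *
c=camera("wrist");s=r.sense();print(s["time_s"],s["tool_pos"],s["gripper_width"])
for z0 in(.006,-.004):
    for q,p,l in(("blue",-.113,.085),("red",-.033,.06)):
        f=fit([(c,cmask(c,q))],*(O+p*t),l,z0=z0,S=2);d=np.array(f[:2])-O;print(np.round(f,4),q,d@t,d@n)
d=s["tool_pos"][:2]-O;print("tcp",d@t,d@n);print(tool(s,[*(O-.18*t),-.012],-10.1))
E
```

```text
21.725 [0.50549549 0.1106968  0.05563125] -3.5088601331342917e-06
blue [ 248   50   67  135 8440]
[5.188000e-01 1.794000e-01 1.693113e+02 7.840000e-02] blue -0.11419811185248688 -0.001544743953052912
red [ 243    0   70   37 2478]
[5.322000e-01 2.632000e-01 1.695787e+02 5.810000e-02] red -0.029311578818570327 -4.55436868409766e-05
blue [ 248   50   67  135 8440]
[5.184000e-01 1.807000e-01 1.694424e+02 2.380000e-02] blue -0.11297075395057374 -0.0009729185511893518
red [ 243    0   70   37 2478]
[5.32200e-01 2.65700e-01 1.69624e+02 1.99000e-02] red -0.02690877049882907 0.00040872825221235784
tcp -0.18416995884220194 -0.0005065812384222849
(array([ 4.2, -0.5, 67.6]), np.float64(-0.2526091263746508))
```

play_rows --increments '[0,0,30,0,0,0,55,0,0,0,67,0,0,0,68,0,0,0,68,0]'

```text
time_s: 22.35
tool_pos: [0.506, 0.1101, -0.0115]
ee_rot: [2.413, 2.01, 0.002]
force: [0.4, 0.4, 0.6]
gripper_width: 0.0001
grip_force: 0.0
```

play_rows --increments '[0,0,1,0,0,0,3,0,0,0,5,0,0,0,5,0]'

```text
time_s: 22.85
tool_pos: [0.5054, 0.1099, -0.0174]
ee_rot: [-2.414, -2.01, 0.0]
force: [-0.7, -0.1, 0.3]
gripper_width: 0.0003
grip_force: 0.0
```

play_rows --increments '[5,0,0,0,10,0,0,0,15,0,0,0,20,0,0,0,22,0,0,0]'

```text
time_s: 23.48
tool_pos: [0.5095, 0.1319, -0.0172]
ee_rot: [2.413, 2.011, -0.0]
force: [-0.6, -1.0, 0.4]
gripper_width: 0.0003
grip_force: 0.3
```

play_rows --increments '[2,0,0,0,4,0,0,0,6,0,0,0,8,0,0,0,8,0,0,0]'

```text
time_s: 24.1
tool_pos: [0.511, 0.1395, -0.0172]
ee_rot: [2.414, 2.011, 0.0]
force: [0.1, -1.1, 0.2]
gripper_width: -0.0002
grip_force: 0.5
```

```bash
cat >> h.py <<'E'
def plate(c):
    h=cv2.cvtColor(c["color"],cv2.COLOR_RGB2HSV);o=((h[...,0]>5)&(h[...,0]<15)&(h[...,1]>190)&(h[...,2]>130)).astype(np.uint8)
    p=proj(c,[*(O+.01*t+.04*n),.014]);x,y=map(int,p)
    yy,xx=np.where(o[max(0,y-40):y+40,max(0,x-40):x+40]);
    if len(xx): d=atz(c,(xx.mean()+max(0,x-40),yy.mean()+max(0,y-40)),.016)[:2]-O;print("orange",len(xx),d@t,d@n)
E
python3 - <<'E'
from h import *
s=r.sense();d=s["tool_pos"][:2]-O;print(s["time_s"],"tcp",d@t,d@n,s["force"],"along",np.array(s["force"])[:2]@t)
for nm in("wrist","side","scene"):
    c=camera(nm);print(nm,proj(c,[*(O+.04*n),.014]));plate(c)
    if nm!="scene":
        for q,p,l in(("blue",-.107,.085),("red",-.033,.06)):
            try: f=fit([(c,cmask(c,q))],*(O+p*t),l,z0=-.004 if nm=="wrist" else .006,S=2);e=np.array(f[:2])-O;print(np.round(f,4),q,e@t,e@n)
            except Exception as x: print(x)
    for q,z in(("plate_face",.018),):
        for k in tip_of(q,c)[:1]: e=atz(c,k["pixel"],z)[:2]-O;print(q,k["conf"],e@t,e@n)
E
```

```text
24.1 tcp -0.15485110771715815 -0.0008361973799671151 [ 0.13700536 -1.13162133  0.22473022] along -1.090050460309833
wrist [ 167.63125863 -113.32822334]
blue [  230    60   104   196 18659]
[5.205000e-01 1.912000e-01 1.697757e+02 5.260000e-02] blue -0.10224017462500738 -0.001131542438551434
red [ 221    0  110   60 6166]
[5.327000e-01 2.682000e-01 1.695979e+02 2.720000e-02] red -0.02430854703561164 0.0003593697537562058
side [225.72703205 202.8414539 ]
blue [244 204  10  11  69]
[  0.5187   0.2294 140.0707   0.8227] blue -0.065006760658191 0.007308766939364934
red [ 384    0  176   44 5080]
[0.5315 0.2596 0.     1.    ] red -0.033000178530000035 1.5571825695559482e-17
scene [235.73558604 210.20964093]
plate_face 0.57 -0.005446934450760952 0.005299707422040693
```

play_rows --increments '[1,0,0,0,2,0,0,0,3,0,0,0,3,0,0,0]'

```text
time_s: 24.9
tool_pos: [0.5115, 0.1424, -0.0172]
ee_rot: [2.414, 2.011, -0.0]
force: [0.5, -4.1, 1.2]
gripper_width: 0.0002
grip_force: 2.2
```

play_rows --increments '[1,0,0,0,2,0,0,0,3,0,0,0,3,0,0,0]'

```text
time_s: 25.4
tool_pos: [0.512, 0.1452, -0.0172]
ee_rot: [2.414, 2.011, -0.0]
force: [-0.7, -5.8, 1.5]
gripper_width: -0.0002
grip_force: 2.8
```

play_rows --increments '[1,0,0,0,2,0,0,0,3,0,0,0,3,0,0,0]'

```text
time_s: 25.9
tool_pos: [0.5126, 0.1479, -0.0172]
ee_rot: [2.413, 2.011, -0.001]
force: [0.8, -7.3, 2.2]
gripper_width: 0.0003
grip_force: 3.5
```

```bash
python3 - <<'E'
from h import *
F=[]
for nm in("side","scene","side"):
    c=camera(nm);s=r.sense();F.append(s["force"])
    x0,y0=map(int,proj(c,[*(O+.01*t+.04*n),.014]))
    if len(F)<3:
        print(nm,x0,y0);im=c["color"]
        for y in range(y0-10,y0+10):print(y," ".join("%02x%02x%02x"%tuple(im[y,x]) for x in range(x0-10,x0+9)))
        for xx in(0,.008,.014,.02): print(xx,proj(c,[*(O+xx*t+.04*n),.014]).round(1))
d=s["tool_pos"][:2]-O;print("tcp",d@t,d@n,np.mean(F,0),np.mean(F,0)[:2]@t)
E
```

```text
side 223 200
190 a78f6f 877259 6d6051 655f57 5d5b56 555450 60605c 696964 60605b 504d49 47433e 44403a 3f3d3a 3f3e3c 585044 8b785e b69f7e cab596 c9b99f
191 b59c7b a78f70 87735a 6c6051 635f56 696863 8b8c85 a7a7a0 9e9d95 7e786d 645949 5b4e3d 4e443a 413e3a 4d4b48 7b756b aaa091 c5bcac c9c4b7
192 b19979 b49b7b a48d6f 806f56 63584b 6f655f a19d97 cacac3 cecec6 b7b1a4 958772 806d52 665540 564e43 706e68 a1a098 bdbbb3 c0bfb5 b9b6ad
193 af9778 b29a7b a79173 8e775d 7a4c3e 8b423e a5726e c1b0aa d4d2cb d2d1c7 c2b9a7 af9b7e 8b7558 726554 8e8b81 b4b3aa bcbab2 b2a9a2 ac8a85
194 b79f7e ab9475 89735b 855041 a63932 bd3532 c1423f c17672 c8b1ac d4d1ca d5d2c6 c8bca7 b09b7c 91795e 887c6f 95918a 9b8c86 ae7977 c3686c
195 b19979 9b8669 725140 94302c bf3633 ca3a37 ca3936 c64642 c37873 c8b2aa d4d1c8 d5cfc1 c9b295 b58e67 916c51 776359 8e5f5d b85c62 cd626b
196 917d65 7b6a56 5f3f35 8f2827 bd3532 ca3c39 c93c37 c54438 bc5f48 b58c76 c2b6a6 d4c4b2 d0ac8d c49268 9f7555 6f584b 7f4f4f ae5158 c85e68
197 6f6254 5d5449 473931 662724 9c2d29 bb3f35 bf4d3b b35f3e 9a7d48 969054 af9666 bf9b74 b59173 b79c82 ad9a82 7c7162 6b4f4c 8e434
[... 3961 characters left out ...]
daa4 f3e0ab f4e2ae f3dfac edd19d c69c75 4b3c31 302b27 352c29 5d4133 875a42 895b46 866759 838179 adafa6 f0f1ec
215 e6c28e ebcc97 f0d8a2 f2dea9 f3e0ab f3e0ad f1d9a5 e6c090 c99972 9f7154 8e6048 875a42 8d5b43 98654a 98644a 855a44 63584f 838079 b1b3a9
216 e5c18e ecd29c f1dba6 f2deaa f3e0ac f2deab eed7a2 e4c594 d4ac82 ba8e6e a57859 a26f4a ab7447 af7747 ab7446 9c6942 8b5c42 90725f 969083
217 ecd19a f0daa5 f1dca6 f2dea9 f3dfac f1dba8 edd5a1 e8cd9c e4c697 dbb98c d2ad7b d6ac6b dfb25c e4b451 e7b449 e6b045 dea443 ba8743 7a6b59
0 [235.7 210.2]
0.008 [234.7 209.1]
0.014 [234.  208.2]
0.02 [233.2 207.4]
tcp -0.1463043299800655 -0.0009475786366695963 [-0.22043889 -6.83106293  1.32683305] -6.7638464337567274
```

Force and travel put the plate at about 8 mm. I advance about 6 mm more.

play_rows --increments '[1,0,0,0,2,0,0,0,3,0,0,0,4,0,0,0,4,0,0,0]'

```text
time_s: 26.68
tool_pos: [0.5133, 0.1515, -0.0172]
ee_rot: [2.413, 2.011, -0.002]
force: [-1.1, -9.4, 1.2]
gripper_width: -0.0004
grip_force: 4.5
```

```bash
python3 - <<'E'
from h import *
F=[]
for nm in("side","scene")*3:
    c=camera(nm);s=r.sense();F.append(s["force"])
    if len(F)>2: continue
    a=cv2.imread("pics/%s0.png"%nm)[:,:,::-1].astype(float);b=c["color"].astype(float)
    x0,y0=map(int,proj(c,[*(O+.01*t+.04*n),.014]))
    # orangeness: R-B high, with G mid; compare with rest picture
    for lab,im in(("rest",a),("now",b)):
        P=im[y0-10:y0+12,x0-12:x0+10]
        R_,G,B=P[...,0],P[...,1],P[...,2];o=np.clip(np.minimum(R_-G,G-B)-18,0,None)*(R_>120)
        o[:, :]=np.where(o>0,o,0);pts=[(x0-12+j,y0-10+i,int(o[i,j])) for i,j in np.argwhere(o>15)]
        print(nm,lab,pts)
    for z in(.016,.022,.028):print(z,[proj(c,[*(O+xx*t+.04*n),z]).round(1).tolist() for xx in(0,.014)])
d=s["tool_pos"][:2]-O;print("tcp",d@t,d@n,np.mean(F,0),np.mean(F,0)[:2]@t)
E
```

```text
side rest [(np.int64(220), np.int64(197), 21), (np.int64(227), np.int64(197), 17), (np.int64(228), np.int64(197), 30), (np.int64(229), np.int64(197), 17), (np.int64(227), np.int64(198), 20), (np.int64(225), np.int64(199), 19), (np.int64(227), np.int64(209), 17), (np.int64(228), np.int64(209), 19), (np.int64(229), np.int64(209), 20), (np.int64(230), np.int64(209), 21), (np.int64(231), np.int64(209), 20), (np.int64(232), np.int64(209), 17), (np.int64(228), np.int64(210), 17), (np.int64(229), np.int64(210), 18), (np.int64(230), np.int64(210), 19), (np.int64(231), np.int64(210), 20), (np.int64(232), np.int64(210), 20), (np.int64(229), np.int64(211), 16), (np.int64(230), np.int64(211), 18), (np.int64(231), np.int64(211), 19), (np.int64(232), np.int64(211), 19)]
side now [(np.int64(225), np.int64(195), 16), (np.int64(226), np.int64(195), 24), (np.int64(221), np.int64(197), 29), (np.int64(222), np.int64(197), 42), (np.int64(223), np.int64(197), 19), (np.int64(219), np.int64(198), 20), (np.int64(220), np.int64(198), 29), (np.int64(221), np.int64(198), 18), (np.int64(227), np.int64(209), 16),
[... 4522 characters left out ...]
217), 36), (np.int64(240), np.int64(217), 40), (np.int64(241), np.int64(217), 33), (np.int64(236), np.int64(218), 20), (np.int64(237), np.int64(218), 22), (np.int64(238), np.int64(218), 18), (np.int64(242), np.int64(218), 24), (np.int64(243), np.int64(218), 27), (np.int64(234), np.int64(219), 16), (np.int64(238), np.int64(219), 19), (np.int64(239), np.int64(219), 26), (np.int64(240), np.int64(219), 23), (np.int64(241), np.int64(219), 17), (np.int64(243), np.int64(219), 25)]
0.016 [[235.7, 209.7], [233.9, 207.7]]
0.022 [[235.6, 208.1], [233.8, 206.1]]
0.028 [[235.4, 206.5], [233.7, 204.5]]
tcp -0.14258270690183636 -0.0009942916393096606 [-0.78948024 -8.93273501  1.25503322] -8.932752449598775
```

All three estimates (pointer shift, force, travel) agree on about 11.7 mm. I go 2 mm more and hold.

play_rows --increments '[0.5,0,0,0,1,0,0,0,1.5,0,0,0,2,0,0,0,2,0,0,0]'

```text
time_s: 27.6
tool_pos: [0.5136, 0.1533, -0.0172]
ee_rot: [2.413, 2.01, -0.002]
force: [-0.5, -11.1, 2.3]
gripper_width: 0.0001
grip_force: 5.3
```

```bash
python3 - <<'E'
from h import *
F=[];sh={}
for nm in("side","scene")*4:
    c=camera(nm);s=r.sense();F.append(s["force"]);sh.setdefault(nm,[]).append(c)
for nm,L in sh.items():
    c=L[0];a=cv2.imread("pics/%s0.png"%nm)[:,:,::-1].astype(float);b=np.mean([k["color"] for k in L],0)
    # plate patch motion: rest patch around plate/pointer matched at subpixel shifts along the projected +x direction
    p0=proj(c,[*(O+.035*n),.018]);p1=proj(c,[*(O+.02*t+.035*n),.018]);u=(p1-p0)/20
    def orange(im):
        R_,G,B=im[...,0],im[...,1],im[...,2];return np.clip(np.minimum(R_-G,G-B)-5,0,None)
    A,B=orange(a).astype(np.float32),orange(b).astype(np.float32);x0,y0=p0
    res=[]
    D=B-A
    for q in np.arange(4,24,.5):
        gx,gy=np.meshgrid(np.arange(x0-9,x0+9),np.arange(y0-9,y0+6))
        W=cv2.remap(A,(gx-q*u[0]).astype(np.float32),(gy-q*u[1]).astype(np.float32),cv2.INTER_LINEAR)
        A0=cv2.remap(A,gx.astype(np.float32),gy.astype(np.float32),cv2.INTER_LINEAR)
        Dn=cv2.remap(D,gx.astype(np.float32),gy.astype(np.float32),cv2.INTER_LINEAR)
        res.append((np.corrcoef((W-A0).ravel(),Dn.ravel())[0,1],q))
    print(nm,sorted(res)[-4:],u)
d=s["tool_pos"][:2]-O;print(s["time_s"],"tcp",d@t,d@n,np.mean(F,0),np.mean(F,0)[:2]@t)
E
```

```text
side [(np.float64(0.5874622327714503), np.float64(15.0)), (np.float64(0.591286498652948), np.float64(13.5)), (np.float64(0.5918311668767366), np.float64(14.5)), (np.float64(0.5936861807224542), np.float64(14.0))] [-0.18191902 -0.19414144]
scene [(np.float64(0.6880978506883968), np.float64(14.5)), (np.float64(0.6932436261816997), np.float64(14.0)), (np.float64(0.6932622794045046), np.float64(13.0)), (np.float64(0.6953273351727729), np.float64(13.5))] [-0.12574016 -0.14031954]
28.0 tcp -0.1408105907659039 -0.0010054196605230276 [ -0.87677259 -10.58708239   1.88783854] -10.576768521283961
```

Both cameras give about 14 mm, and 10.6 N fits 9 N of spring plus friction. I hold it there for more than two seconds.

play_rows --increments '[0,0,0,0,0,0,0,0,0,0,0,0,0,0,0,0,0,0,0,0]'

```text
time_s: 28.62
tool_pos: [0.5136, 0.1533, -0.0172]
ee_rot: [2.413, 2.01, -0.002]
force: [-0.7, -10.8, 1.1]
gripper_width: -0.0003
grip_force: 5.3
```

play_rows --increments '[0,0,0,0,0,0,0,0,0,0,0,0,0,0,0,0,0,0,0,0]'

```text
time_s: 29.25
tool_pos: [0.5136, 0.1533, -0.0172]
ee_rot: [2.413, 2.01, -0.002]
force: [-0.6, -10.8, 2.8]
gripper_width: -0.0
grip_force: 5.3
```

play_rows --increments '[0,0,0,0,0,0,0,0,0,0,0,0,0,0,0,0,0,0,0,0]'

```text
time_s: 29.88
tool_pos: [0.5136, 0.1533, -0.0172]
ee_rot: [2.413, 2.01, -0.002]
force: [-0.5, -9.9, 2.0]
gripper_width: 0.0001
grip_force: 5.3
```

play_rows --increments '[0,0,0,0,0,0,0,0,0,0,0,0,0,0,0,0,0,0,0,0]'

```text
time_s: 30.5
tool_pos: [0.5136, 0.1533, -0.0172]
ee_rot: [2.413, 2.01, -0.002]
force: [-1.2, -10.3, 2.2]
gripper_width: 0.0
grip_force: 5.3
```

```bash
python3 -c "
from workcell import r
s=r.sense();print(s['time_s'],s['force'],s['tool_pos']);print(r.close_job())"
```

```text
30.5 [ -1.22420273 -10.33277065   2.15984698] [ 0.51359437  0.1532728  -0.01718891]
the job is handed in; nothing more can be done
None
```

The red and then the blue bar lie in the tray, and the arm was still pushing on the blue bar at hand-in (30.5 s of the 67 s), after holding the plate steady for about 2.9 s at roughly 14 mm, mid green, as estimated from pointer shift in two cameras, push force and travel.

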